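Open the bayonet-capped sample canister

TASK

The aluminium sample canister on the bench is shut by a blue sprung bayonet cap. Press the cap down by feel until it is past its hidden catch, twist it counter-clockwise (seen from above) to its stop and lift it off, without forcing it: never load cap and canister with more than about 25 N. Then set the cap down gently in the steel tray, upright on its underside, let go, and leave the beaker, vial, bottle and dish round about standing where they are.

Things in the scene. Friction and masses are not known exactly. Their poses are not given: they have to be found in the camera images.
- canister: Aluminium canister fixed to the bench: 78 mm across, foot 94 mm across, rim 85 mm high. Origin: centre of its underside, z up. Its x axis (both ways) runs through the two gates in the rim, marked by wide red lines outside; thin black lines mark the locked direction, 60 degrees clockwise of the gates seen from above. The rim leaves a 48 mm hole.
- rim (a point): Centre of the canister's rim, 85 mm up. Below it a spring pad pushes the cap up: 6 N locked, 0.3 N more per mm pressed. The depth to press until the lugs clear the catch is hidden and differs between canisters, 4 to 14 mm (7 to 10 N); 1.5 mm further the cap lands on a stiff buffer (10 N more per mm, solid after 1 mm). Turning with 13 to 15 N of push in all, on the buffer, works well.
- gate (a point): One of the two gates in the rim, on the canister's +x axis, 29 mm from its centre. Kept pressed, the cap turns 60 degrees (0.95 to 1.25 rad with play) counter-clockwise to a solid stop, lugs under the gates; then it lifts straight out, clear 15 mm above its locked height. Let go there, the pad lifts it 5 mm. Turning against catch or stop, or pressing hard on the buffer, soon exceeds 25 N.
- cap: Blue bayonet cap, about 110 g, loose: drum 42 mm across, 38 mm high, with an upright flat wing on top, 38 mm long (cap's x), 14 mm thick (y), 27 mm high; 65 mm in all. Origin: centre of its underside, z up. Two steel lugs along +x and -x reach 30 mm from the axis, 2 to 8 mm above the underside. Locked at the start: underside 73 mm above the bench, x axis along the black lines.
- cap_grip (a point): Point on the cap's axis in the middle of the wing grip, 51 mm above the cap's underside. Fingers closed on the wing's flat sides may rest on the drum's flat top, 13 mm below this point (111 mm above the bench when locked), and push there.
- tray: Shallow square steel tray fixed to the bench, 130 x 130 mm, 14 mm high, walls and floor 4 mm thick. Origin: centre of its underside.
- beaker_100: Loose glass beaker, 51 mm across, 68 mm high, origin centre of its underside. Bystander.
- vial_2: Loose vial with a red cap, 25 mm across, 47 mm high, origin centre of its underside. Bystander.
- buffer_7: Loose small white bottle with a yellow cap, 39 mm across, 79 mm high, origin centre of its underside. Bystander.
- petri: Loose clear petri dish, 62 mm across, 15 mm high, origin centre of its underside. Bystander.
There are look-alikes about, which are no part of the job. Of the things that look like the cap, the larger one is meant.

How it is judged:
By the outcome, as a careful person would: the job done as asked, in the order asked, and still so for the second after the job is handed in, with the robot touching nothing.
It also fails if it takes over 58 s, if anything falls off the work surface, if the arm or the gripper's body presses on something with over 40 N, if the wrist force passes 120 N, or if a joint passes its speed limit or range.

ROBOT

A 6-joint arm with a two-finger parallel gripper is mounted at the origin on a cart in front of the work surface, level with it; the furniture and walls round the work are solid. World frame = base frame: x ahead of the robot, y to its left, z up, the work surface at z = 0. Lengths are in m, angles in rad, forces in N, time in s.
With the tool pointing down it reaches from about 0.275 to 0.725 m from the base axis. Payload 5.6 kg.
Tool frame: the origin (TCP) lies at the very end of the fingers, on their centre line; the grasp point (between the pads) lies behind it (tcp_to_grasp is the z of the grasp point in the tool frame, in m); z points along the fingers, y is the line along which they close (so a half turn about z gives the same grasp; the last joint's range is limited). The gripper opens to 85 mm and grips with 20 to 120 N. Pads are 22 mm wide; open, the fingers measure 114 mm over their backs; the gripper's body (76 mm by 85 mm) begins 54 mm behind the grasp point. The pads swing forward as they close: fully open they stand 13 mm farther back than shut.
Start: joints at [1.429, 0.255, 0.108, 0, -1.424, -0.285], TCP at [0.228, 0.501, 0.231] pointing down, gripper open.
Joint ranges: [-2.95, 2.95], [-1.21, 1.97], [-1.09, 1.5], [-2.87, 1.71], [-2.94, -0.07], [-3.05, 3.05]. Speed limits (rad/s): [2.57, 2.57, 3.14, 3.14, 3.14, 3.14].

INTERFACE

Orientations are given as a 3x3 rotation matrix whose columns are the frame's x, y, z axes.
In Python, from bench import sense, grab_frame, close_job, tcp_to_grasp gives the robot as it stands.
- The arm moves only by the tool apply_moves, never from a script. Its argument "series" is text: rows parted by semicolons, each of 6 numbers parted by spaces: the shift along the tool's x, y, z in cm, then the turn, a rotation vector about the tool's x, y, z in degrees. In form: tx ty tz ax ay az; .... A call has exactly 8 rows; each row shifts and turns the commanded pose from where the row before left it, along the tool's axes as they then stand; what a row does not reach is not made up. A row lasts 1/10 s, in which the tool goes at most 50 mm and 8.59 degrees, less where a joint would pass 70% of its speed; a pose out of reach is approached as far as the arm can. A call with a gripper value outside its range is refused whole. "claw" is the opening, from 0 (shut) to 1 (fully open), set as the call begins (left out, the last holds). The fingers move at their own pace and stop on an object; the grip force is fixed at half the most. Time passes only in rows, so rows that do not move let the fingers close, or fill a call up. It gives the time, the measured TCP pose, the force, the opening and the grip force at its end, in the units of the state.
- sense(): the state, without advancing time (a new reading comes with each control period).
- grab_frame(name): name is "side" or "top"; returns a dict with "pixels" (480x640x3 uint8, red, green, blue), "intrinsics" (3x3 intrinsics, pixels), "k1" (the pictures are not rectified: a ray, as slopes to the right and down, at radius r is drawn at 1 + k1 r^2 times it, then the intrinsics apply), "view" (4x4, takes a point from world to camera coordinates). Camera axes: x right, y down, z forward; pixel columns grow to the right and rows downward; lengths in m; the calibration is good to about 2 mm. A picture is of the moment at which its call begins. There is no depth.
- close_job(): hands the job in; it is judged then, once.
The state is a dict: "t": time; "joints": joint angles; "joint_velocities": joint speeds; "effort": joint torques, N m; "eef_pos": TCP position; "eef_rot": TCP orientation; "wrist_force": force on the tool from outside, world axes, zero at the start; "moment": the same for the moment, N m; "opening": finger opening in m; "grasp_force": force on a finger pad.
Only numpy, scipy, OpenCV 4.12 (cv2) and the standard library are available. Lean on these libraries where they do the work, as an engineer would, in place of code of your own. Each camera call takes 0.05 s, during which the arm holds its last target. There are 200 camera calls.

## Working session

There is one attempt and no reset: what is moved stays moved. The work goes in short steps, Python scripts to look and compute and a tool call to move; the robot and the scene stay as the last step left them, time stands still between calls to the robot, and variables do not carry over. Pictures are saved under pics/ and viewed, at most 10 in all, crops included, and the job is handed in when it is done.

Besides the shell and the picture viewer there is one more tool, called in YAML: its name, and indented under it one key for each argument. apply_moves: Moves the arm, as the interface text tells. Its arguments: {"type":"object","properties":{"series":{"type":"string"},"claw":{"type":"number"}},"required":["series"]}

```bash
mkdir -p pics; cat > h.py <<'E'
import numpy as np,cv2
from bench import sense,grab_frame,close_job,tcp_to_grasp
def und(f,uv):
    K=np.array(f["intrinsics"]);p=(np.array(uv,float).reshape(-1,2)-K[:2,2])/[K[0,0],K[1,1]]
    q=p.copy()
    for _ in range(30): q=p/(1+f["k1"]*(q**2).sum(1,keepdims=True))
    return q
def ray(f,uv):
    V=np.array(f["view"]);R=V[:3,:3];c=-R.T@V[:3,3]
    q=und(f,uv);return c,np.c_[q,np.ones(len(q))]@R
def onz(f,uv,z):
    c,d=ray(f,uv);return c+d*((z-c[2])/d[:,2:3])
def proj(f,P):
    V=np.array(f["view"]);P=np.atleast_2d(P)@V[:3,:3].T+V[:3,3];q=P[:,:2]/P[:,2:];q=q*(1+f["k1"]*(q**2).sum(1,keepdims=True))
    K=np.array(f["intrinsics"]);return q*[K[0,0],K[1,1]]+K[:2,2]
E
python3 - <<'E'
from h import *
import pickle
for n in("top","side"):
    f=grab_frame(n);pickle.dump(f,open(n+".pkl","wb"));cv2.imwrite(f"pics/{n}0.png",f["pixels"][:,:,::-1])
    c,_=ray(f,[320,240]);print(n,c,f["k1"],f["intrinsics"][0][0])
s=sense();print(s,tcp_to_grasp)
E
```

```text
top [0.39563572 0.00239779 0.950302  ] -0.010732289624026607 499.16488973750774
side [0.37250265 0.77126828 0.43509304] -0.09604605968561247 461.41622837383926
{'t': 0.1, 'joints': array([ 1.42859148e+00,  2.55652971e-01,  1.07114056e-01, -4.31085020e-04,
       -1.42386862e+00, -2.84580326e-01]), 'joint_velocities': array([ 8.80513676e-04, -1.01617287e-03,  2.27408054e-03,  1.80164538e-03,
        1.69312200e-04, -6.44539655e-05]), 'effort': array([-2.68351083e-03, -3.87607026e+01,  2.38473576e+01,  5.37796363e+00,
       -3.83427498e-03,  6.61196378e-07]), 'eef_pos': array([0.22744434, 0.50028153, 0.23049537]), 'eef_rot': array([[ 9.10274964e-01, -4.14003703e-01, -6.50483611e-04],
       [-4.14004212e-01, -9.10273672e-01, -1.53449059e-03],
       [ 4.31666813e-05,  1.66611132e-03, -9.99998611e-01]]), 'wrist_force': array([ 0.47427932,  0.19585622, -0.57719659]), 'moment': array([-0.04034969, -0.00656373,  0.04865094]), 'grasp_force': 0.0, 'opening': 0.08544467498551646} -0.0187
```

View pics/top0.png

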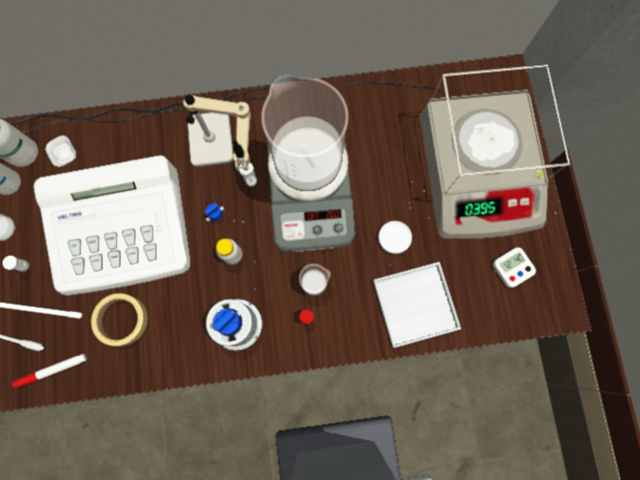

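View pics/side0.png

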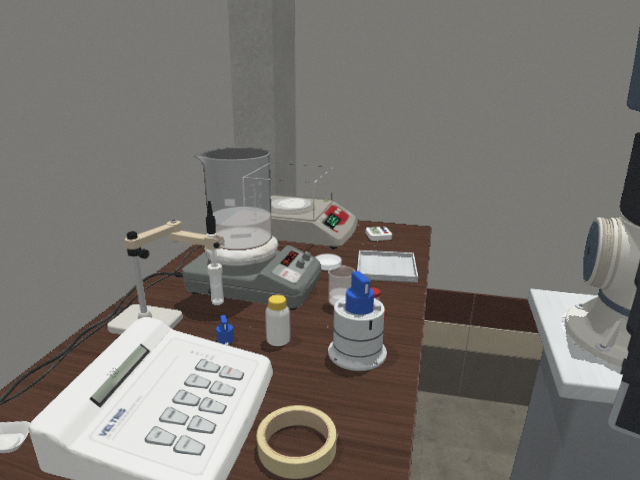

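The views show these candidates:
- **Cap on the canister:** top (228,322), side (360,295). It is large and sits on the aluminium canister.
- **Look-alike:** a small blue cap lying on the bench at top (214,212), side (225,330).

I choose the one on the canister. The tray is at top (417,304), the vial at (306,316), the beaker at (313,280), the bottle at (228,249) and the dish at (395,237).

```bash
python3 - <<'E'
from h import *
import pickle
T=pickle.load(open("top.pkl","rb"));S=pickle.load(open("side.pkl","rb"))
print("proj base,tcp",proj(T,[[0,0,0],[.228,.501,.231],[.4,0,0],[.4,.1,0]]))
for n,f,(x,y,w,h) in(("T",T,(190,285,80,75)),("S",S,(320,260,80,75))):
    h_=cv2.cvtColor(f["pixels"],cv2.COLOR_RGB2HSV)
    m=cv2.inRange(h_,(105,120,40),(130,255,255));k=np.zeros_like(m);k[y:y+h,x:x+w]=m[y:y+h,x:x+w]
    p=np.argwhere(k)[:,::-1];print(n,len(p),p.min(0),p.max(0),p.mean(0))
    if n=="T":
        print("cap centroid at z.111,.138",onz(f,p.mean(0),.111),onz(f,p.mean(0),.138))
    if n=="S":
        top=p[p[:,1]<p[:,1].min()+4].mean(0);print("wingtop px",top,onz(f,top,.138))
    red=cv2.inRange(h_,(0,150,80),(8,255,255))|cv2.inRange(h_,(172,150,80),(180,255,255))
    nn,l,st,c=cv2.connectedComponentsWithStats(red)
    for i in range(1,nn):
        if st[i,4]>3: print(n,"red",st[i],c[i])
# tray corners in top
g=cv2.cvtColor(T["pixels"],cv2.COLOR_RGB2GRAY);m=((g>120)*255).astype(np.uint8);k=np.zeros_like(m);k[255:355,365:470]=m[255:355,365:470]
cs=max(cv2.findContours(k,0,2)[0],key=cv2.contourArea);r=cv2.minAreaRect(cs);b=cv2.boxPoints(r);W=onz(T,b,.014);print("tray",r,W,W.mean(0),np.linalg.norm(W[0]-W[1]),np.linalg.norm(W[1]-W[2]))
a=cv2.resize(T["pixels"][285:360,190:270],None,fx=7,fy=7,interpolation=2);b=cv2.resize(S["pixels"][265:370,320:400],None,fx=5,fy=5,interpolation=2)
o=np.zeros((525,960,3),np.uint8);o[:525,:560]=a;o[:525,560:960]=b
cv2.imwrite("pics/crop1.png",cv2.resize(o,(800,438))[:,:,::-1])
E
```

```text
proj base,tcp [[352.82246631 584.47690133]
 [-36.17865594 527.73921784]
 [321.76892634 346.82666584]
 [268.42347009 354.04262808]]
T 582 [213 307] [240 334] [226.80068729 321.50859107]
cap centroid at z.111,.138 [[0.4610828 0.151467  0.111    ]] [[0.4589774 0.1466715 0.138    ]]
T red [130 121   2   3   4] [130.25 122.25]
T red [135 130   2   4   4] [135.75 131.5 ]
T red [365 155   2   4   4] [365.25 156.5 ]
T red [367 169   3   2   4] [368.25 169.25]
T red [479 188  55  34 960] [511.18020833 204.346875  ]
T red [327 211   5   3   9] [329.22222222 211.88888889]
T red [316 212   2   2   4] [316.5 212.5]
T red [334 213   5   4   9] [335.22222222 215.11111111]
T red [311 214   3   5  11] [311.72727273 216.09090909]
T red [330 215   3   3   6] [331.16666667 216.16666667]
T red [456 218   5   6  26] [457.73076923 220.76923077]
T red [510 276   5   5  18] [512.05555556 278.11111111]
T red [223 298   4   1   4] [224.5 298. ]
T red [299 308  16  16 200] [306.305 315.865]
T red [476 308   3   3   5] [477. 309.]
T red [380 320   2   4   5] [380.6 321.6]
T red [510 328   3   5   6] [511.5      
[... 501 characters left out ...]
 295.08172531]
wingtop px [356.56666667 273.        ] [[0.46939028 0.14990493 0.138     ]]
S red [326 206  22  18 146] [337.41780822 214.02054795]
S red [290 251   4   4   8] [291.25  252.625]
S red [293 253   3   3   6] [294.33333333 254.33333333]
S red [283 259   6   6  17] [285.52941176 261.23529412]
S red [372 287   8  10  52] [375.94230769 291.55769231]
tray ((416.91510009765625, 303.9527893066406), (71.83956909179688, 71.01539611816406), 74.05460357666016) [[ 0.51116226 -0.11220486  0.014     ]
 [ 0.53096759 -0.2469036   0.014     ]
 [ 0.39839593 -0.25952011  0.014     ]
 [ 0.38026568 -0.12852645  0.014     ]] [ 0.45519787 -0.18678875  0.014     ] 0.1361469809926885 0.13317063956038588
```

View pics/crop1.png

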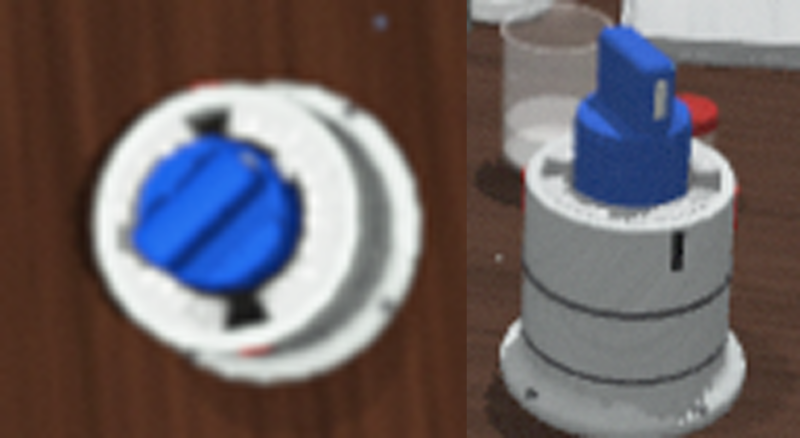

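The crop confirms the choice: the cap is the large one, seated in the canister rim. The gates are at crop (210,120) and (243,310), the wing runs up-right at about 45 degrees, and the black line and red marks agree with the description.

```bash
python3 - <<'E'
from h import *
import pickle
T=pickle.load(open("top.pkl","rb"));S=pickle.load(open("side.pkl","rb"))
c2=lambda p:np.array(p)/5.8333+[190,285]
s2=lambda p:(np.array(p)-[467,0])/4.1667+[320,265]
ang=lambda a,b:np.degrees(np.arctan2(*(a-b)[1::-1]))
G=onz(T,[c2([210,120]),c2([243,310])],.085);print("gates",G,G.mean(0),np.linalg.norm(G[0]-G[1]),ang(G[0],G[1]))
R=onz(T,[c2([205,84]),c2([255,350])],.083);print("red",R,R.mean(0),np.linalg.norm(R[0]-R[1]),ang(R[0],R[1]))
W=onz(T,[c2([262,180]),c2([175,270])],.138);print("wing edge ang",ang(W[0],W[1]))
# blue mask hull in the top: wing groove line
print("rim T",onz(T,c2([225,217]),.085),"drum T",onz(T,c2([218,215]),.111))
print("rim S",onz(S,s2([630,181]),.085),"wing top S",onz(S,s2([638,52]),.138), "drumtop S",onz(S,s2([633,118]),.111))
# rim circle mask fit: bright pixels
g=cv2.cvtColor(T["pixels"],cv2.COLOR_RGB2HSV)
m=cv2.inRange(g[285:355,195:275],(0,0,190),(180,60,255))
cs=max(cv2.findContours(m,0,1)[0],key=cv2.contourArea).reshape(-1,2)+[195,285]
h=[p for p in cs if p[0]<226]  # left arc = rim
P=onz(T,h,.085)[:,:2];A=np.c_[2*P,np.ones(len(P))];x=np.linalg.lstsq(A,(P**2).sum(1),rcond=None)[0];print("rim fit",x[:2],np.sqrt(x[2]+x[:2]@x[:2]))
# bystanders / tray side
for n,uv,z in(("beaker",[313,276],.068),("vial",[306.3,315.9],.047),("bottle",[225,246],.079),("petri",[395,237],.015),("traymid",[417,304],.014)):print(n,onz(T,uv,z))
print("traymid S",onz(S,[388,265],.010))
s=sense();print(np.degrees(np.arctan2(*s["eef_rot"][1::-1,1])))
E
```

```text
gates [[0.49041476 0.15493468 0.085     ]
 [0.43409383 0.15047598 0.085     ]] [0.46225429 0.15270533 0.085     ] 0.05649714375677111 4.526438133765944
red [[0.50145415 0.15577987 0.083     ]
 [0.42229659 0.14843137 0.083     ]] [0.46187537 0.15210562 0.083     ] 0.07949792897021907 5.303783033727685
wing edge ang -50.772894519654805
rim T [[0.46154324 0.15318018 0.085     ]] drum T [[0.46038647 0.15057771 0.111     ]]
rim S [[0.46134505 0.16200933 0.085     ]] wing top S [[0.4603742  0.16339969 0.138     ]] drumtop S [[0.46127209 0.16218905 0.111     ]]
rim fit [0.46214829 0.15210623] 0.03849341014534939
beaker [[ 0.52418082 -0.00066567  0.068     ]]
vial [[0.45726703 0.02044786 0.047     ]]
bottle [[0.59670679 0.14803128 0.079     ]]
petri [[ 0.58603302 -0.16669028  0.015     ]]
traymid [[ 0.45411575 -0.18673328  0.014     ]]
traymid S [[ 0.45006607 -0.17684151  0.01      ]]
-114.45662674063182
```

apply_moves:
  series: "4 2.5 0 0 0 0;4 2.5 0 0 0 0;4 2.5 0 0 0 0;4 2.5 0 0 0 0;4 2.5 0 0 0 0;4 2.5 0 0 0 0;4 2.5 0 0 0 0;4 2.5 0 0 0 0"

```text
t: 0.9
eef_pos: [0.4366, 0.1843, 0.2311]
eef_rot: [[0.91, -0.414, -0.0], [-0.414, -0.91, -0.0], [-0.0, 0.0, -1.0]]
wrist_force: [0.6, 1.1, 1.2]
opening: 0.0853
grasp_force: 0.0
```

apply_moves:
  series: "2 1 0.3 0 0 0;1.5 1 0.3 0 0 0;0 0 0.5 0 0 7;0 0 0.5 0 0 7;0 0 0.5 0 0 7;0 0 0.5 0 0 7;0 0 0 0 0 2.5;0 0 0 0 0 0"

```text
t: 1.7
eef_pos: [0.4594, 0.1533, 0.2048]
eef_rot: [[0.574, -0.819, -0.001], [-0.819, -0.574, -0.0], [-0.0, 0.001, -1.0]]
wrist_force: [0.4, -0.4, -0.6]
opening: 0.0854
grasp_force: 0.0
```

```bash
cat > st.py <<'E'
from h import *
def st(tgt=None,ang=None):
    s=sense();R=s["eef_rot"];p=s["eef_pos"];a=np.degrees(np.arctan2(R[1,1],R[0,1]))
    print("t",s["t"],"p",p.round(4),"ang",a.round(2),"F",np.round(s["wrist_force"],2),"M",np.round(s["moment"],3),"open",round(s["opening"],4),"gf",s["grasp_force"],"j6",s["joints"][5].round(2),"tilt",R[:2,2].round(4))
    if tgt is not None: print("tool shift cm",(R.T@(np.array(tgt)-p)*100).round(2), "turn", None if ang is None else round(a-ang,2))
E
python3 - <<'E'
from st import *
st([.4615,.152,.2],-145)
s=sense()
for n in("top","side"):
    f=grab_frame(n);cv2.imwrite(f"pics/{n}1.png",f["pixels"][:,:,::-1]);print(proj(f,s["eef_pos"]))
a=cv2.imread("pics/top1.png")[230:400,140:310];b=cv2.imread("pics/side1.png")[170:380,260:460]
o=np.zeros((400,780,3),np.uint8);o[:,:400]=cv2.resize(a,(400,400));o[:,400:]=cv2.resize(b,(380,400));cv2.imwrite("pics/c2.png",o)
E
```

```text
t 1.7 p [0.4594 0.1533 0.2048] ang -144.97 F [ 0.37 -0.44 -0.62] M [-0.017  0.013  0.013] open 0.0854 gf 0.0 j6 -0.03 tilt [-0.001  -0.0005]
tool shift cm [ 0.23 -0.1   0.48] turn 0.03
[[214.01390469 319.33715834]]
[[364.69770725 232.66923252]]
```

View pics/c2.png

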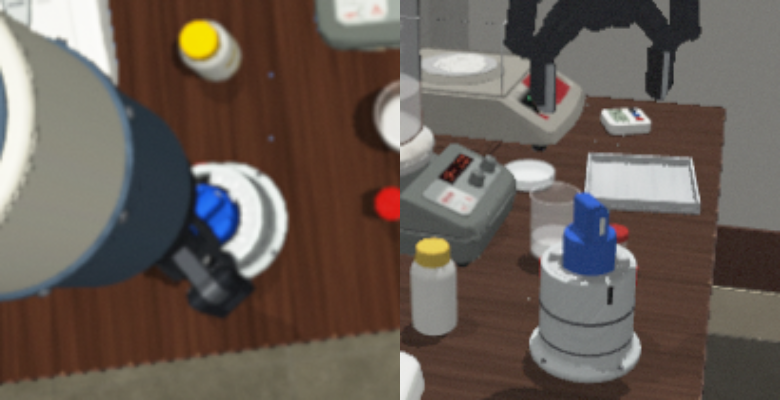

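The fingertips appear in the side view at about (366,225), which matches the prediction for open pads. The cap is still at side (360,295). Next I check the 10 mm disagreement in y by projecting model outlines.

```bash
python3 - <<'E'
from h import *
import pickle
T=pickle.load(open("top.pkl","rb"));S=pickle.load(open("side.pkl","rb"))
t=np.linspace(0,2*np.pi,72)
def ring(c,r,z):return np.c_[c[0]+r*np.cos(t),c[1]+r*np.sin(t),0*t+z]
def wing(c,a,z=.138):
    u=np.array([np.cos(a),np.sin(a)]);v=np.array([-u[1],u[0]])
    return np.array([[*(np.array(c)+i*.019*u+j*.007*v),z] for i in(1,-1) for j in(1,-1)])
bb=lambda q:np.r_[q.min(0),q.max(0)].round(1)
for c in((.4615,.152),(.4615,.157),(.4615,.162)):
    print(c,"S blue",bb(proj(S,np.r_[wing(c,np.radians(-55)),ring(c,.021,.111),ring(c,.021,.085)])),"foot",bb(proj(S,ring(c,.047,.0))),"rim",bb(proj(S,ring(c,.039,.085))),
     "T blue",bb(proj(T,np.r_[wing(c,np.radians(-55)),ring(c,.021,.111)])),"T rim",bb(proj(T,ring(c,.039,.085))))
hs=cv2.cvtColor(S["pixels"],cv2.COLOR_RGB2HSV)
for u in(340,358,375):
    print(u,[int(x) for x in hs[325:372:1,u,2]])
E
```

```text
(0.4615, 0.152) S blue [346.4 268.5 374.7 312.2] foot [328.8 335.3 387.2 369.4] rim [334.8 293.4 385.6 318.4] T blue [211.5 308.6 239.1 334.1] T rim [206.5 299.4 252.  345.4]
(0.4615, 0.157) S blue [345.8 269.8 374.2 313.8] foot [328.1 336.9 386.9 371.4] rim [334.1 294.8 385.2 320.2] T blue [208.4 309.  236.1 334.5] T rim [203.6 299.8 249.1 345.7]
(0.4615, 0.162) S blue [345.2 271.1 373.8 315.5] foot [327.4 338.5 386.5 373.4] rim [333.4 296.2 384.8 321.9] T blue [205.3 309.4 233.1 334.9] T rim [200.7 300.1 246.2 346.1]
340 [125, 124, 127, 126, 127, 126, 126, 126, 125, 121, 81, 77, 118, 128, 127, 127, 131, 129, 128, 127, 131, 127, 128, 127, 127, 123, 79, 87, 126, 127, 128, 135, 141, 145, 150, 152, 150, 152, 149, 137, 128, 110, 67, 55, 49, 52, 58]
358 [125, 125, 126, 130, 128, 129, 127, 128, 128, 125, 126, 124, 125, 128, 125, 78, 76, 121, 126, 125, 129, 127, 127, 124, 123, 128, 125, 125, 126, 125, 121, 83, 98, 127, 126, 126, 134, 144, 152, 152, 150, 150, 148, 138, 127, 105, 64]
375 [123, 125, 124, 124, 122, 125, 125, 125, 126, 125, 123, 124, 71, 60, 121, 122, 122, 121, 124, 125, 124, 124, 119, 122, 122, 120, 122, 99, 70, 102, 121, 119, 120, 120, 121, 139, 166, 133, 125, 161, 146, 126, 102, 78, 87, 89, 82]
```

apply_moves:
  series: "0.2 -0.1 1.5 0 0 0;0 0 1.5 0 0 0;0 0 1.5 0 0 0;0 0 1.5 0 0 0;0 0 1.5 0 0 0;0 0 1 0 0 0;0 0 0.4 0 0 0;0 0 0 0 0 0"

```text
t: 2.6
eef_pos: [0.4616, 0.1523, 0.1161]
eef_rot: [[0.575, -0.818, -0.0], [-0.818, -0.575, -0.001], [0.0, 0.001, -1.0]]
wrist_force: [0.4, -0.5, 0.2]
opening: 0.086
grasp_force: 0.0
```

apply_moves:
  series: "0 0 0 0 0 0;0 0 0 0 0 0;0 0 0 0 0 0;0 0 0 0 0 0;0 0 0 0 0 0;0 0 0 0 0 0;0 0 0 0 0 0;0 0 0 0 0 0"
  claw: 0.3

```text
t: 3.4
eef_pos: [0.4617, 0.1524, 0.1163]
eef_rot: [[0.574, -0.819, 0.0], [-0.819, -0.574, 0.0], [-0.0, -0.0, -1.0]]
wrist_force: [-0.1, 1.0, 0.1]
opening: 0.0257
grasp_force: 0.0
```

```bash
python3 - <<'E'
from st import *
st([.4615,.1525,.114],-145)
s=sense()
for n in("top","side"):
    f=grab_frame(n);cv2.imwrite(f"pics/{n}2.png",f["pixels"][:,:,::-1])
a=cv2.imread("pics/top2.png")[270:370,170:270];b=cv2.imread("pics/side2.png")[220:340,300:420]
o=np.zeros((400,800,3),np.uint8);o[:,:400]=cv2.resize(a,(400,400));o[:,400:]=cv2.resize(b,(400,400));cv2.imwrite("pics/c3.png",o)
E
```

```text
t 3.4 p [0.4617 0.1524 0.1163] ang -144.95 F [-0.1   0.96  0.08] M [ 0.013 -0.017 -0.029] open 0.0257 gf 0.0 j6 -0.03 tilt [0. 0.]
tool shift cm [-0.02  0.01  0.23] turn 0.05
```

View pics/c3.png

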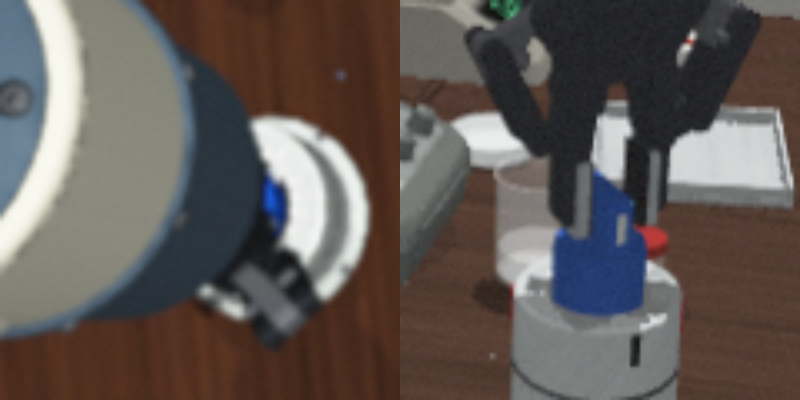

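The crop shows the wing at crop x≈620, centred between the pads at 582 and 655. I lower slightly and close.

apply_moves:
  series: "0 0 0.1 0 0 0;0 0 0.1 0 0 0;0 0 0 0 0 0;0 0 0 0 0 0;0 0 0 0 0 0;0 0 0 0 0 0;0 0 0 0 0 0;0 0 0 0 0 0"
  claw: 0

```text
t: 4.3
eef_pos: [0.4626, 0.1529, 0.1152]
eef_rot: [[0.575, -0.818, 0.002], [-0.818, -0.575, 0.001], [0.0, -0.003, -1.0]]
wrist_force: [0.5, 1.3, 6.2]
opening: 0.0129
grasp_force: 59.6
```

```bash
python3 -c "
from st import *
st()"
```

```text
t 4.3 p [0.4626 0.1529 0.1152] ang -144.93 F [0.54 1.32 6.2 ] M [ 0.466 -0.277  0.029] open 0.0129 gf 59.62393283843994 j6 -0.03 tilt [0.0023 0.0011]
```

apply_moves:
  series: "0 0 0.05 0 0 0;0 0 0.05 0 0 0;0 0 0.05 0 0 0;0 0 0.05 0 0 0;0 0 0.05 0 0 0;0 0 0.05 0 0 0;0 0 0.05 0 0 0;0 0 0.05 0 0 0"

```text
t: 5.1
eef_pos: [0.4626, 0.1529, 0.1113]
eef_rot: [[0.575, -0.818, 0.002], [-0.818, -0.575, 0.001], [0.0, -0.003, -1.0]]
wrist_force: [1.0, 0.8, 7.5]
opening: 0.0125
grasp_force: 59.8
```

```bash
python3 -c "
from st import *
st()"
```

```text
t 5.1 p [0.4626 0.1529 0.1113] ang -144.93 F [0.96 0.81 7.48] M [ 0.454 -0.029  0.062] open 0.0125 gf 59.78958249092102 j6 -0.03 tilt [0.0024 0.0011]
```

apply_moves:
  series: "0 0 0.05 0 0 0;0 0 0.05 0 0 0;0 0 0.05 0 0 0;0 0 0.05 0 0 0;0 0 0 0 0 0;0 0 0 0 0 0;0 0 0 0 0 0;0 0 0 0 0 0"

```text
t: 5.9
eef_pos: [0.4627, 0.1529, 0.1095]
eef_rot: [[0.575, -0.818, 0.003], [-0.818, -0.575, 0.001], [0.001, -0.003, -1.0]]
wrist_force: [-0.5, 0.5, 7.8]
opening: 0.0132
grasp_force: 60.2
```

apply_moves:
  series: "0 0 0.05 0 0 0;0 0 0.05 0 0 0;0 0 0.05 0 0 0;0 0 0 0 0 0;0 0 0 0 0 0;0 0 0 0 0 0;0 0 0 0 0 0;0 0 0 0 0 0"

```text
t: 6.7
eef_pos: [0.4628, 0.153, 0.1089]
eef_rot: [[0.575, -0.818, 0.003], [-0.818, -0.575, 0.001], [0.001, -0.003, -1.0]]
wrist_force: [-3.2, 1.1, 13.8]
opening: 0.0126
grasp_force: 61.0
```

apply_moves:
  series: "0 0 0 0 0 -1;0 0 0 0 0 -1;0 0 0 0 0 -1;0 0 0 0 0 -1;0 0 0 0 0 -1;0 0 0 0 0 -1;0 0 0 0 0 -1;0 0 0 0 0 -1"

```text
t: 7.5
eef_pos: [0.4631, 0.153, 0.1089]
eef_rot: [[0.684, -0.73, 0.004], [-0.73, -0.684, 0.001], [0.002, -0.004, -1.0]]
wrist_force: [-1.9, 2.0, 13.7]
opening: 0.0128
grasp_force: 60.7
```

```bash
python3 -c "
from st import *
st()"
```

```text
t 7.5 p [0.4631 0.153  0.1089] ang -136.88 F [-1.86  2.05 13.67] M [ 0.377  0.793 -0.04 ] open 0.0128 gf 60.70617914199829 j6 0.11 tilt [0.0038 0.0014]
```

apply_moves:
  series: "0 0 0 0 0 -2.5;0 0 0 0 0 -2.5;0 0 0 0 0 -2.5;0 0 0 0 0 -2.5;0 0 0 0 0 -2.5;0 0 0 0 0 -2.5;0 0 0 0 0 -2.5;0 0 0 0 0 -2.5"

```text
t: 8.3
eef_pos: [0.4632, 0.153, 0.1089]
eef_rot: [[0.892, -0.451, 0.004], [-0.451, -0.892, 0.001], [0.003, -0.003, -1.0]]
wrist_force: [-1.5, 1.8, 13.9]
opening: 0.013
grasp_force: 60.7
```

```bash
python3 -c "
from st import *
st()"
```

```text
t 8.3 p [0.4632 0.153  0.1089] ang -116.81 F [-1.47  1.79 13.94] M [ 0.271  0.688 -0.04 ] open 0.013 gf 60.68275809288025 j6 0.46 tilt [0.004  0.0014]
```

apply_moves:
  series: "0 0 0 0 0 -2.5;0 0 0 0 0 -2.5;0 0 0 0 0 -2.5;0 0 0 0 0 -2.5;0 0 0 0 0 -2.5;0 0 0 0 0 -2.5;0 0 0 0 0 -2.5;0 0 0 0 0 -2.5"

```text
t: 9.1
eef_pos: [0.4634, 0.1534, 0.109]
eef_rot: [[0.993, -0.119, 0.004], [-0.119, -0.993, 0.002], [0.004, -0.003, -1.0]]
wrist_force: [-0.6, 2.8, 12.8]
opening: 0.0128
grasp_force: 60.6
```

apply_moves:
  series: "0 0 0 0 0 -1;0 0 0 0 0 -1;0 0 0 0 0 -1;0 0 0 0 0 -1;0 0 0 0 0 -1;0 0 0 0 0 -0.5;0 0 0 0 0 -0.5;0 0 0 0 0 0"

```text
t: 9.9
eef_pos: [0.4635, 0.1536, 0.109]
eef_rot: [[1.0, -0.016, 0.005], [-0.016, -1.0, 0.003], [0.005, -0.003, -1.0]]
wrist_force: [-1.5, 3.1, 13.2]
opening: 0.0127
grasp_force: 60.6
```

```bash
python3 -c "
from st import *
st()"
```

```text
t 9.9 p [0.4635 0.1536 0.109 ] ang -90.9 F [-1.52  3.1  13.15] M [ 0.836  0.44  -0.073] open 0.0127 gf 60.62496364116669 j6 0.91 tilt [0.0047 0.0025]
```

apply_moves:
  series: "0 0 0 0 0 -1;0 0 0 0 0 -1;0 0 0 0 0 -1;0 0 0 0 0 -1;0 0 0 0 0 0;0 0 0 0 0 0;0 0 0 0 0 0;0 0 0 0 0 0"

```text
t: 10.7
eef_pos: [0.4635, 0.1536, 0.109]
eef_rot: [[0.999, 0.054, 0.005], [0.054, -0.999, 0.003], [0.005, -0.002, -1.0]]
wrist_force: [-1.2, 2.2, 13.3]
opening: 0.0125
grasp_force: 60.6
```

```bash
python3 -c "
from st import *
st()"
```

```text
t 10.7 p [0.4635 0.1536 0.109 ] ang -86.91 F [-1.23  2.21 13.35] M [ 0.842  0.465 -0.119] open 0.0125 gf 60.61685085296631 j6 0.98 tilt [0.0048 0.0025]
```

apply_moves:
  series: "0 0 0 0 0 -1;0 0 0 0 0 -1;0 0 0 0 0 0;0 0 0 0 0 0;0 0 0 0 0 0;0 0 0 0 0 0;0 0 0 0 0 0;0 0 0 0 0 0"

```text
t: 11.5
eef_pos: [0.4635, 0.1538, 0.109]
eef_rot: [[0.996, 0.088, 0.005], [0.088, -0.996, 0.003], [0.005, -0.002, -1.0]]
wrist_force: [-0.8, 2.1, 13.1]
opening: 0.0127
grasp_force: 60.7
```

```bash
python3 -c "
from st import *
st()"
```

```text
t 11.5 p [0.4635 0.1538 0.109 ] ang -84.92 F [-0.8   2.1  13.05] M [ 1.03   0.496 -0.145] open 0.0127 gf 60.666412711143494 j6 1.02 tilt [0.0048 0.0029]
```

apply_moves:
  series: "0 0 0 0 0 -1;0 0 0 0 0 -1;0 0 0 0 0 0;0 0 0 0 0 0;0 0 0 0 0 0;0 0 0 0 0 0;0 0 0 0 0 0;0 0 0 0 0 0"

```text
t: 12.3
eef_pos: [0.4634, 0.1542, 0.109]
eef_rot: [[0.992, 0.123, 0.005], [0.123, -0.992, 0.004], [0.005, -0.003, -1.0]]
wrist_force: [-2.8, 5.3, 12.5]
opening: 0.0126
grasp_force: 60.8
```

```bash
python3 -c "
from st import *
st()"
```

```text
t 12.3 p [0.4634 0.1542 0.109 ] ang -82.94 F [-2.79  5.3  12.5 ] M [ 1.585  0.85  -0.191] open 0.0126 gf 60.767598152160645 j6 1.05 tilt [0.0047 0.0037]
```

apply_moves:
  series: "0 0 0 0 0 0.5;0 0 0 0 0 0.5;0 0 -0.05 0 0 0;0 0 -0.05 0 0 0;0 0 -0.1 0 0 0;0 0 -0.1 0 0 0;0 0 -0.1 0 0 0;0 0 0 0 0 0"

```text
t: 13.1
eef_pos: [0.4632, 0.1539, 0.1118]
eef_rot: [[0.994, 0.106, 0.004], [0.106, -0.994, 0.003], [0.004, -0.003, -1.0]]
wrist_force: [2.0, 5.3, 5.2]
opening: 0.0126
grasp_force: 59.6
```

```bash
python3 -c "
from st import *
st()"
```

```text
t 13.1 p [0.4632 0.1539 0.1118] ang -83.94 F [1.99 5.28 5.19] M [ 2.019 -0.721 -0.078] open 0.0126 gf 59.60629999637604 j6 1.03 tilt [0.0036 0.0032]
```

apply_moves:
  series: "0.02 -0.04 0 0 0 0;0 -0.04 0 0 0 0;0 0 -0.1 0 0 0;0 0 -0.1 0 0 0;0 0 -0.1 0 0 0;0 0 -0.1 0 0 0;0 0 0 0 0 0;0 0 0 0 0 0"

```text
t: 13.9
eef_pos: [0.4629, 0.1541, 0.1153]
eef_rot: [[0.994, 0.105, 0.002], [0.105, -0.994, 0.002], [0.003, -0.002, -1.0]]
wrist_force: [3.4, 4.0, 3.4]
opening: 0.013
grasp_force: 59.3
```

```bash
python3 -c "
from st import *
st()"
```

```text
t 13.9 p [0.4629 0.1541 0.1153] ang -83.95 F [3.44 3.99 3.39] M [ 1.644 -1.335 -0.113] open 0.013 gf 59.326037764549255 j6 1.03 tilt [0.0025 0.0018]
```

apply_moves:
  series: "0.04 -0.04 0 0 0 0;0 0 0 0 0 0;0 0 -0.1 0 0 0;0 0 -0.1 0 0 0;0 0 -0.1 0 0 0;0 0 -0.1 0 0 0;0 0 0 0 0 0;0 0 0 0 0 0"

```text
t: 14.7
eef_pos: [0.4627, 0.1541, 0.1188]
eef_rot: [[0.994, 0.105, 0.001], [0.105, -0.994, 0.001], [0.001, -0.001, -1.0]]
wrist_force: [4.0, 4.3, 1.2]
opening: 0.0131
grasp_force: 59.1
```

```bash
python3 -c "
from st import *
st()"
```

```text
t 14.7 p [0.4627 0.1541 0.1188] ang -83.95 F [3.97 4.32 1.19] M [ 1.586 -1.724  0.018] open 0.0131 gf 59.11756753921509 j6 1.03 tilt [0.0012 0.001 ]
```

apply_moves:
  series: "0.05 -0.05 0 0 0 0;0.03 -0.03 0 0 0 0;0 0 -0.1 0 0 0;0 0 -0.1 0 0 0;0 0 -0.1 0 0 0;0 0 -0.1 0 0 0;0 0 0 0 0 0;0 0 0 0 0 0"

```text
t: 15.5
eef_pos: [0.4626, 0.1544, 0.1222]
eef_rot: [[0.994, 0.105, -0.001], [0.105, -0.994, -0.0], [-0.001, 0.0, -1.0]]
wrist_force: [4.9, 2.7, -1.9]
opening: 0.0126
grasp_force: 58.6
```

```bash
python3 -c "
from st import *
st()"
```

```text
t 15.5 p [0.4626 0.1544 0.1222] ang -83.97 F [ 4.95  2.7  -1.91] M [ 1.003 -1.951 -0.018] open 0.0126 gf 58.5560667514801 j6 1.03 tilt [-0.0009 -0.0003]
```

apply_moves:
  series: "0.08 -0.03 0 0 0 0;0.07 0 0 0 0 0;0 0 -0.1 0 0 0;0 0 -0.1 0 0 0;0 0 -0.1 0 0 0;0 0 -0.1 0 0 0;0 0 -0.1 0 0 0;0 0 0 0 0 0"

```text
t: 16.3
eef_pos: [0.4643, 0.1548, 0.1279]
eef_rot: [[0.994, 0.105, -0.0], [0.105, -0.994, -0.0], [-0.0, 0.0, -1.0]]
wrist_force: [0.3, -1.0, -1.5]
opening: 0.013
grasp_force: 58.9
```

```bash
python3 -c "
from st import *
st()"
```

```text
t 16.3 p [0.4643 0.1548 0.1279] ang -83.95 F [ 0.34 -1.   -1.53] M [ 0.027 -0.052  0.011] open 0.013 gf 58.86111259460449 j6 1.03 tilt [-0.0001 -0.0002]
```

apply_moves:
  series: "0 0 -0.5 0 0 0;0 0 -1 0 0 0;0 0 -1 0 0 0;0 0 -1 0 0 0;0 0 -1 0 0 0;0 0 -1 0 0 0;0 0 -0.5 0 0 0;0 0 0 0 0 0"

```text
t: 17.1
eef_pos: [0.4647, 0.1552, 0.1887]
eef_rot: [[0.994, 0.105, 0.001], [0.105, -0.994, 0.001], [0.001, -0.001, -1.0]]
wrist_force: [-0.1, -0.8, -0.9]
opening: 0.0128
grasp_force: 58.9
```

apply_moves:
  series: "0 0.5 0 0 0 0;-0.2 1.5 0 0 0 0;-0.3 2.5 0 0 0 0;-0.4 2.5 0 0 0 0;-0.4 2.5 0 0 0 0;-0.4 2.5 0 0 0 0;-0.4 2.5 0 0 0 0;-0.4 2.5 0 0 0 0"

```text
t: 17.9
eef_pos: [0.4565, -0.0187, 0.1874]
eef_rot: [[0.994, 0.105, -0.001], [0.105, -0.994, -0.0], [-0.001, 0.0, -1.0]]
wrist_force: [0.5, 0.0, -1.2]
opening: 0.013
grasp_force: 58.9
```

apply_moves:
  series: "-0.4 2.5 0 0 0 0;-0.4 2.5 0 0 0 0;-0.4 2.5 0 0 0 0;-0.4 2.5 0 0 0 0;-0.2 2.5 0 0 0 0;-0.2 2.5 0 0 0 0;0 1.5 0 0 0 0;0 0.5 0 0 0 0"

```text
t: 18.7
eef_pos: [0.4544, -0.1898, 0.1872]
eef_rot: [[0.995, 0.103, -0.001], [0.103, -0.995, -0.0], [-0.001, -0.0, -1.0]]
wrist_force: [0.1, 0.6, -1.4]
opening: 0.0128
grasp_force: 58.9
```

```bash
python3 - <<'E'
from st import *
st([.456,-.187,.06])
s=sense()
for n in("top","side"):
    f=grab_frame(n);cv2.imwrite(f"pics/{n}3.png",f["pixels"][:,:,::-1])
a=cv2.imread("pics/top3.png")[200:370,330:500];b=cv2.imread("pics/side3.png")[130:300,300:470]
o=np.zeros((400,800,3),np.uint8);o[:,:400]=cv2.resize(a,(400,400));o[:,400:]=cv2.resize(b,(400,400));cv2.imwrite("pics/c4.png",o)
m=cv2.inRange(cv2.cvtColor(f["pixels"],cv2.COLOR_RGB2HSV),(105,120,40),(130,255,255));k=0*m;k[130:300,340:440]=m[130:300,340:440];p=np.argwhere(k)[:,::-1];print(p.min(0),p.max(0))
print(proj(f,s["eef_pos"]-[0,0,.042]),proj(f,s["eef_pos"]))
E
```

```text
t 18.7 p [ 0.4544 -0.1898  0.1872] ang -84.09 F [ 0.11  0.57 -1.42] M [0.027 0.072 0.02 ] open 0.0128 gf 58.928441405296326 j6 1.75 tilt [-0.0014 -0.0001]
tool shift cm [ 0.2  -0.26 12.72] turn None
[383 176] [402 230]
[[390.43847878 205.244283  ]] [[391.62622299 186.31611719]]
```

View pics/c4.png

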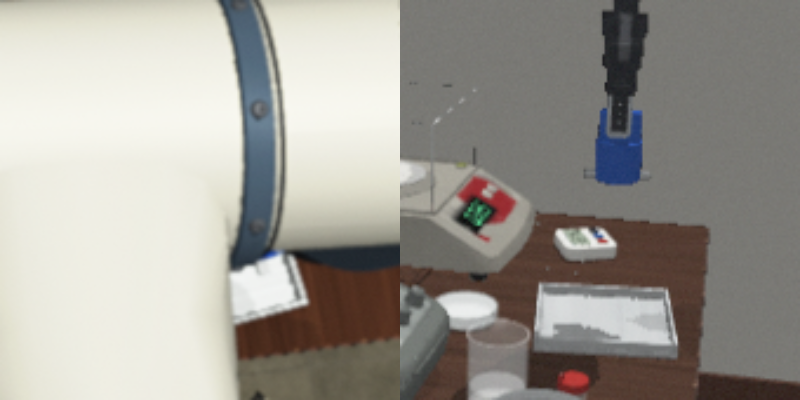

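The side view shows the cap held level with its lugs clear, above and behind the tray at crop (605,320). The beaker, dish and vial have not moved. I descend.

apply_moves:
  series: "0.2 -0.2 1 0 0 0;0 0 2 0 0 0;0 0 2 0 0 0;0 0 2 0 0 0;0 0 2 0 0 0;0 0 2 0 0 0;0 0 1 0 0 0;0 0 0.5 0 0 0"

```text
t: 19.6
eef_pos: [0.4565, -0.185, 0.0617]
eef_rot: [[0.994, 0.106, -0.002], [0.106, -0.994, 0.0], [-0.002, -0.0, -1.0]]
wrist_force: [-0.6, -0.6, -0.7]
opening: 0.013
grasp_force: 58.9
```

apply_moves:
  series: "0 0 0.2 0 0 0;0 0 0.2 0 0 0;0 0 0.2 0 0 0;0 0 0.1 0 0 0;0 0 0.1 0 0 0;0 0 0.05 0 0 0;0 0 0 0 0 0;0 0 0 0 0 0"

```text
t: 20.4
eef_pos: [0.4572, -0.1857, 0.0544]
eef_rot: [[0.994, 0.105, 0.0], [0.105, -0.994, -0.0], [0.0, 0.0, -1.0]]
wrist_force: [0.5, 0.6, -1.1]
opening: 0.0131
grasp_force: 58.9
```

```bash
python3 -c "
from st import *
st()"
```

```text
t 20.4 p [ 0.4572 -0.1857  0.0544] ang -83.95 F [ 0.5   0.57 -1.13] M [-0.028  0.002 -0.039] open 0.0131 gf 58.89091730117798 j6 1.74 tilt [ 0.0001 -0.0001]
```

apply_moves:
  series: "0 0 0.1 0 0 0;0 0 0.1 0 0 0;0 0 0.1 0 0 0;0 0 0.1 0 0 0;0 0 0.1 0 0 0;0 0 0.1 0 0 0;0 0 0 0 0 0;0 0 0 0 0 0"

```text
t: 21.2
eef_pos: [0.4572, -0.1857, 0.0483]
eef_rot: [[0.994, 0.105, -0.0], [0.105, -0.994, -0.0], [-0.0, 0.0, -1.0]]
wrist_force: [-0.1, 0.4, -1.4]
opening: 0.0127
grasp_force: 58.9
```

apply_moves:
  series: "0 0 0.05 0 0 0;0 0 0.05 0 0 0;0 0 0 0 0 0;0 0 0 0 0 0;0 0 0 0 0 0;0 0 0 0 0 0;0 0 0 0 0 0;0 0 0 0 0 0"

```text
t: 22.0
eef_pos: [0.4572, -0.1857, 0.0473]
eef_rot: [[0.994, 0.105, 0.0], [0.105, -0.994, -0.0], [0.0, 0.0, -1.0]]
wrist_force: [0.1, 0.5, -1.5]
opening: 0.0126
grasp_force: 58.9
```

apply_moves:
  series: "0 0 0.05 0 0 0;0 0 0.05 0 0 0;0 0 0 0 0 0;0 0 0 0 0 0;0 0 0 0 0 0;0 0 0 0 0 0;0 0 0 0 0 0;0 0 0 0 0 0"

```text
t: 22.8
eef_pos: [0.4574, -0.1857, 0.0471]
eef_rot: [[0.994, 0.106, 0.001], [0.106, -0.994, -0.0], [0.001, 0.0, -1.0]]
wrist_force: [-1.3, 0.5, 6.3]
opening: 0.0128
grasp_force: 60.0
```

apply_moves:
  series: "0 0 -0.08 0 0 0;0 0 0 0 0 0;0 0 0 0 0 0;0 0 0 0 0 0;0 0 0 0 0 0;0 0 0 0 0 0;0 0 0 0 0 0;0 0 0 0 0 0"

```text
t: 23.6
eef_pos: [0.4573, -0.1857, 0.0471]
eef_rot: [[0.994, 0.105, 0.0], [0.105, -0.994, -0.0], [0.0, 0.0, -1.0]]
wrist_force: [-0.2, 0.8, 2.2]
opening: 0.0128
grasp_force: 59.3
```

apply_moves:
  series: "0 0 0 0 0 0;0 0 0 0 0 0;0 0 0 0 0 0;0 0 0 0 0 0;0 0 0 0 0 0;0 0 0 0 0 0;0 0 0 0 0 0;0 0 0 0 0 0"
  claw: 0.6

```text
t: 24.4
eef_pos: [0.4572, -0.1857, 0.0471]
eef_rot: [[0.994, 0.105, 0.0], [0.105, -0.994, -0.0], [0.0, 0.0, -1.0]]
wrist_force: [-0.7, -0.5, 0.2]
opening: 0.0515
grasp_force: 0.0
```

apply_moves:
  series: "0 0 -0.5 0 0 0;0 0 -1.5 0 0 0;0 0 -2 0 0 0;0 0 -2.5 0 0 0;0 0 -2.5 0 0 0;0 0 -2.5 0 0 0;0 0 -2 0 0 0;0 0 -1 0 0 0"

```text
t: 25.2
eef_pos: [0.458, -0.1859, 0.1944]
eef_rot: [[0.994, 0.105, 0.003], [0.106, -0.994, -0.001], [0.003, 0.001, -1.0]]
wrist_force: [0.5, 0.3, 0.3]
opening: 0.051
grasp_force: 0.0
```

apply_moves:
  series: "-1 -2 0 0 0 0;-1 -3 0 0 0 0;-1 -3 0 0 0 0;-1 -3 0 0 0 0;-1 -3 0 0 0 0;0 -3 0 0 0 0;0 -2 0 0 0 0;0 0 0 0 0 0"

```text
t: 26.0
eef_pos: [0.3869, -0.0004, 0.1919]
eef_rot: [[0.994, 0.108, -0.0], [0.108, -0.994, 0.0], [-0.0, -0.001, -1.0]]
wrist_force: [-0.8, -0.7, 1.2]
opening: 0.0511
grasp_force: 0.0
```

```bash
python3 - <<'E'
from st import *
st()
for n in("top","side"):
    f=grab_frame(n);cv2.imwrite(f"pics/{n}4.png",f["pixels"][:,:,::-1])
a=cv2.imread("pics/top4.png")[200:370,190:490];b=cv2.imread("pics/side4.png")[190:390,250:450]
o=np.zeros((400,800,3),np.uint8);o[:227,:400]=cv2.resize(a,(400,227));o[:,400:]=cv2.resize(b,(400,400));cv2.imwrite("pics/c5.png",o)
E
```

```text
t 26.0 p [ 0.3869 -0.0004  0.1919] ang -83.79 F [-0.82 -0.66  1.24] M [-0.066  0.066  0.004] open 0.0511 gf 0.0 j6 1.27 tilt [-0.0003  0.0005]
```

View pics/c5.png

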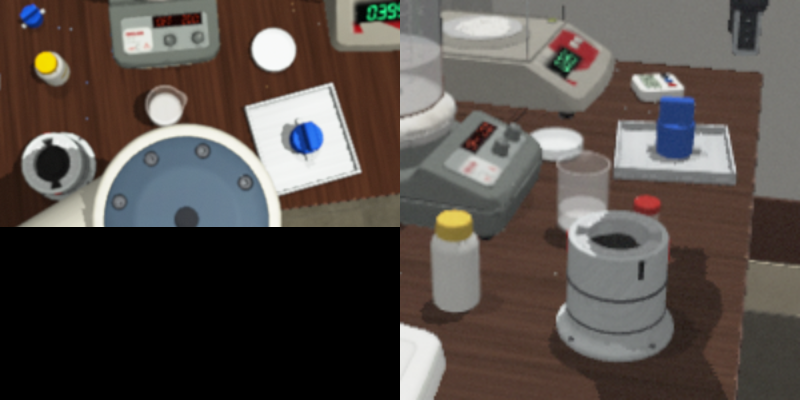

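The cap stands upright in the tray at crop (306,138), the canister is open, and the bystanders are where they were. I hand the job in.

```bash
python3 -c "
from bench import close_job
print(close_job())"
```

```text
the job is handed in; nothing more can be done
None
```

The cap was pressed, twisted to its stop, lifted off and set upright in the tray. Measured pushes stayed at or below about 15 N, the bystanders look undisturbed in the final pictures, and the job is handed in at about 26 s.

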